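# Count out a capsule refill and hold the dispenser open for it

### The arm

A 7-joint arm with a two-finger parallel gripper is mounted at the origin on a cart in front of the work surface, level with it; the furniture and walls round the work are solid. World frame = base frame: x ahead of the robot, y to its left, z up, the work surface at z = 0. Lengths are in m, angles in degrees, forces in N, time in s.
With the tool pointing down it reaches from about 0.425 to 1.025 m from the base axis. Payload 3.6 kg.
Tool frame: the origin (TCP) lies midway between the tips of the shut fingers; the grasp point (between the pads) lies 19 mm behind it; z points along the fingers, y is the line along which they close (so a half turn about z gives the same grasp; the last joint's range is limited). The gripper opens to 85 mm and grips with 20 to 120 N. Pads are 22 mm wide; open, the fingers measure 114 mm over their backs; the gripper's body (76 mm by 85 mm) begins 54 mm behind the grasp point. The pads swing forward as they close: fully open they stand 13 mm farther back than shut.
Start: joints at [68.841, 33.873, 2.773, 92.16, -1.908, 54.013, -1.931], TCP at [0.197, -0.698, 0.231] pointing down, gripper open.
Joint ranges: [-153.93, 153.93], [-27.13, 128.08], [-72.61, 78.16], [10.71, 143.7], [-87.88, 267.88], [4.46, 118.87], [-176.78, 176.78]. Speed limits (degrees/s): [147.25, 147.25, 180, 180, 180, 180, 180].

### API

Orientations are given as [roll, pitch, yaw] about the fixed x, y, z axes, in that order (R = Rz(yaw) Ry(pitch) Rx(roll)).
In Python, from cell import robot, eyes, ticket gives the robot as it stands.
- The arm moves only by the shell command python3 -m handwheel 'ROWS'. ROWS is JSON, a list that holds one entry, the list of rows, each a list of 5 numbers: the opening, from -1 (shut) to 1 (fully open), then the shift along the tool's x, y, z in cm, then the turn about the tool's z in degrees. A call has 1 to 10 rows; each row is the pose to reach, as a shift and turn from the pose commanded when the call began, along the tool's axes at that moment; what a row does not reach only later rows make up. A row lasts 1/10 s, in which the tool goes at most 50 mm and 8.59 degrees, less where a joint would pass 70% of its speed; a pose out of reach is approached as far as the arm can. A call with a gripper value outside its range is refused whole. The fingers move at their own pace and stop on an object; the grip force is fixed at half the most. Time passes only in rows, so rows that repeat a pose let the fingers close. It gives the time, the measured TCP pose, the force, the opening and the grip force at its end, in the units of the state.
- robot.sense(): the state, without advancing time (a new reading comes with each control period).
- eyes.capture(name): name is "scene" or "top" or "wrist"; returns a dict with "color" (420x560x3 uint8, blue, green, red), "K" (3x3 intrinsics, pixels), "k1" (the pictures are not rectified: a ray, as slopes to the right and down, at radius r is drawn at 1 + k1 r^2 times it, then the intrinsics apply), "xyz" and "attitude" of the camera in the world. Camera axes: x right, y up, looking along -z (the intrinsics and any distortion apply to the point x, -y, -z); pixel columns grow to the right and rows downward; lengths in m; the calibration is good to about 2 mm. A picture is of the moment at which its call begins. There is no depth.
- ticket.finish_job(): hands the job in; it is judged then, once.
The state is a dict: "time": time; "joint_pos": joint angles; "joint_vel": joint speeds; "effort": joint torques, N m; "ee_pos": TCP position; "tool_rot": TCP orientation; "wrist_force": force on the tool from outside, world axes, zero at the start; "ft_torque": the same for the moment, N m; "gripper_width": finger opening in m; "gripper_force": force on a finger pad.
Only numpy, scipy, OpenCV 4.12 (cv2) and the standard library are available. Lean on these libraries where they do the work, as an engineer would, in place of code of your own. Each camera call takes 0.05 s, during which the arm holds its last target. There are 200 camera calls.

### The job

The capsule dispenser is getting a refill of three: first stand exactly three of the five dark coffee capsules upright in the round wooden tray and leave the other two standing on the worktop. Then press the dispenser's lock button right down so that its draw arm springs free, pull the arm out by its knob until the third ring on the arm lies at the mouth of the sleeve, and finish holding the knob there against the spring, so that a colleague can load. Do not shove the candle, the egg cup or the scoop about.

Things in the scene. Friction and masses are not known exactly. Their poses are not given: they have to be found in the camera images.
- dispenser: Capsule dispenser, fixed: a narrow open steel trough (empty, 50 mm wide, 43 mm high) with a black lock housing (50 mm long, 41 mm wide, top at z = 54 mm) at one end. Origin on the worktop under the lock button's axis. Its +x axis is the direction in which the draw arm pulls out; the trough reaches back to x = -220 mm.
- sleeve_mouth (a point): Centre of the open end of the short steel sleeve (22 mm square) on the housing, at (36, 0, 32) mm in the dispenser's frame. The draw arm, a level 12 mm square bar at z = 32 mm, telescopes out of it. The arm has four dark rings round it, 40 mm apart, counted from the knob; short ticks on top stand half way between.
- draw_arm (a joint): How far the draw arm is out (m): 0 fully in, stop at 0.165. Ring n lies at the sleeve mouth at 0.040 n (third ring: 0.120). Locked at 0 it cannot move. Released, a spring brings it to rest about 12 mm out; beyond 12 mm the spring draws it back with 40 N per m (4.3 N at the third ring), so it runs back if let go.
- pull_knob (a point): Grip point on the pull knob, moves with the arm: an upright round black knob on the outer end of the draw arm, 22 mm diameter, from z = 18 to 78 mm (above the bar: 38 to 78 mm). The point lies on its axis at z = 62 mm, at x = 74 mm in the dispenser's frame with the arm fully in (knob 27 mm clear of the sleeve mouth).
- lock_button (a joint): Travel of the lock button (m), downward: 0 up (locked), 0.006 fully down. Return spring 1.7 N at the top, 5 N at the bottom. From about 0.0035 the lock is out: kept down there, the arm springs out about 12 mm within 0.4 s. Then the button stays at about 0.003 until the arm is back in.
- button_top (a point): Centre of the top of the lock button: round steel, 18 mm diameter, on top of the lock housing, its top at z = 63.5 mm when up.
- tray: Shallow round wooden refill tray, fixed: 136 mm outside diameter, wall 5 mm thick, rim at z = 14 mm, flat floor at z = 5 mm (126 mm inside diameter). Origin at the centre of its underside.
- pod_1: Dark aluminium coffee capsule, one of five alike, standing dome up: rim 38 mm diameter at its foot, sides tapering to about 24 mm at the top, 29 mm high, about 12 g. Origin at the centre of its underside. Grip its sides from above.
- pod_2: Dark aluminium coffee capsule, one of five alike, standing dome up: rim 38 mm diameter at its foot, sides tapering to about 24 mm at the top, 29 mm high, about 12 g. Origin at the centre of its underside. Grip its sides from above.
- pod_3: Dark aluminium coffee capsule, one of five alike, standing dome up: rim 38 mm diameter at its foot, sides tapering to about 24 mm at the top, 29 mm high, about 12 g. Origin at the centre of its underside. Grip its sides from above.
- pod_4: Dark aluminium coffee capsule, one of five alike, standing dome up: rim 38 mm diameter at its foot, sides tapering to about 24 mm at the top, 29 mm high, about 12 g. Origin at the centre of its underside. Grip its sides from above.
- pod_5: Dark aluminium coffee capsule, one of five alike, standing dome up: rim 38 mm diameter at its foot, sides tapering to about 24 mm at the top, 29 mm high, about 12 g. Origin at the centre of its underside. Grip its sides from above.
- tea_light: Bystander: flat candle in a round aluminium cup, 38 mm across and 15 mm high, among the capsules. Origin at its underside.
- egg_cup: Bystander: white china egg cup, 45 mm across and 58 mm high, at the right of the capsules. Origin at its underside.
- scoop: Bystander: metal coffee scoop, 138 mm long, 24 mm high, lying near the front edge at the right. Origin at its underside.
There are look-alikes about, which are no part of the job. Leave any blue, red or turquoise look-alike of the pod_3 alone.

How it is judged:
By the outcome, as a careful person would: the job done as asked, in the order asked, and still so for the second after the job is handed in, while the arm keeps its last pose, push and grip.
It also fails if it takes over 72 s, if anything falls off the work surface, if the arm or the gripper's body presses on something with over 40 N, if the wrist force passes 120 N, or if a joint passes its speed limit or range.

## Working session

There is one attempt and no reset: what is moved stays moved. The work goes in short steps, Python scripts to look and compute and a shell command to move; the robot and the scene stay as the last step left them, time stands still between calls to the robot, and variables do not carry over. Pictures are saved under pics/ and viewed, at most 10 in all, crops included, and the job is handed in when it is done.

```bash
mkdir -p pics; ls; cat > h.py <<'E'
import numpy as np, cv2
from scipy.spatial.transform import Rotation as R
from cell import robot, eyes, ticket
def att(a):
    a=np.array(a,float)
    return a if a.shape==(3,3) else (R.from_euler('xyz',a,degrees=True).as_matrix() if a.size==3 else R.from_quat(a).as_matrix())
def ray(c,uv):
    K=np.array(c["K"]);p=cv2.undistortPoints(np.array(uv,float).reshape(-1,1,2),K,np.array([c["k1"],0,0,0.]))[:,0]
    d=np.c_[p[:,0],-p[:,1],-np.ones(len(p))]@att(c["attitude"]).T
    return np.array(c["xyz"]),d
def onplane(c,uv,z):
    o,d=ray(c,uv);return o+d*((z-o[2])/d[:,2])[:,None]
def proj(c,P):
    q=(np.atleast_2d(P)-np.array(c["xyz"]))@att(c["attitude"]);s=np.c_[q[:,0]/-q[:,2],-q[:,1]/-q[:,2]]
    s=s*(1+c["k1"]*(s**2).sum(1))[:,None];K=np.array(c["K"]);return s*[K[0,0],K[1,1]]+K[:2,2]
E
python3 - <<'E'
from h import *
for n in("top","scene"):
    c=eyes.capture(n);cv2.imwrite(f"pics/{n}0.png",c["color"]);print(n,c["K"],c["k1"],c["xyz"],c["attitude"])
print(robot.sense())
E
```

```text
pics
top [[512.05861718   0.         287.60868481]
 [  0.         512.05861718 209.05656749]
 [  0.           0.           1.        ]] 0.03589728038930139 [ 0.27489901 -0.11145083  1.32568262] [ 11.53870193  -0.15367593 -84.45205728]
scene [[458.42929186   0.         278.11064592]
 [  0.         458.42929186 215.82922907]
 [  0.           0.           1.        ]] -0.07148116628220597 [ 0.23374732 -0.50946867  1.00858787] [ 27.51677889   0.65980992 -35.09997849]
{'time': 0.1, 'joint_pos': array([68.84027287, 33.92021977,  2.76820667, 92.22812913, -1.90872866,
       54.01232939, -1.92986449]), 'joint_vel': array([ 0.0783908 , -0.1160553 ,  0.10868636, -0.23311976,  0.04919752,
       -0.05672452,  0.10090893]), 'effort': array([ 4.07043946e-03, -5.50003624e+01,  1.55356474e+00, -1.98825645e+01,
        9.81287041e-03,  3.81557809e-03, -9.31743898e-06]), 'ee_pos': array([ 0.19724112, -0.69688838,  0.23026473]), 'tool_rot': array([-1.79885619e+02,  6.11503119e-03,  1.58072615e+01]), 'wrist_force': array([ 0.32105626,  0.63033843, -0.59856734]), 'ft_torque': array([-0.00277571,  0.0351871 , -0.01657004]), 'gripper_force': 0.0, 'gripper_width': 0.08534730409629811}
```

View pics/top0.png

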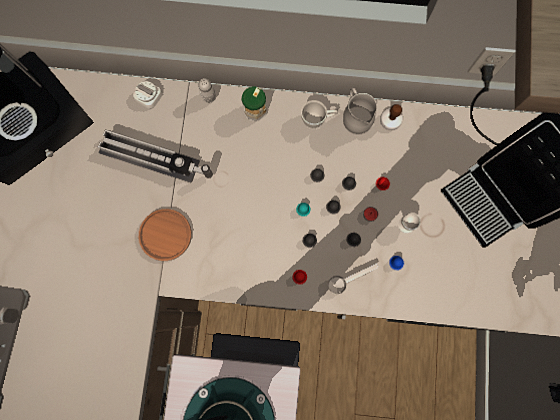

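View pics/scene0.png

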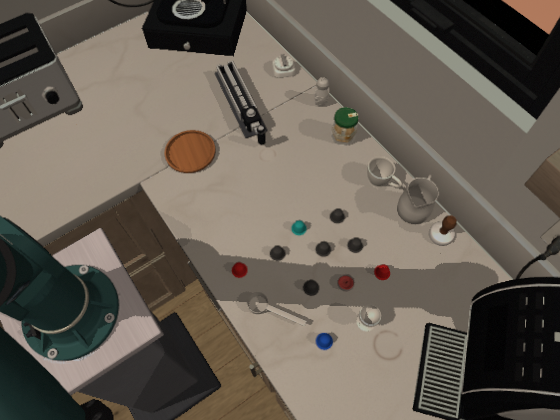

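The top view shows five dark pods at about (317,175), (349,183), (333,206), (310,240) and (353,240). The tea light is around (371,214), the egg cup at (410,221), the scoop at (355,275) and the tray at (166,234). The dispenser button is at (180,162) and its knob at (207,170). The red, turquoise and blue pods are look-alikes. The scene view agrees.

```bash
cat > m.py <<'E'
from h import *
G={"top":[(317,175),(349,183),(333,206),(310,240),(353,240)],"scene":[(337,215),(356,244),(323,248),(278,253),(311,287)]}
def pods(n,img,g,thr=75,rad=14):
    m=(img.max(2)<thr).astype(np.uint8)
    _,lab,st,ce=cv2.connectedComponentsWithStats(m)
    out=[]
    for p in g:
        d=np.hypot(*(ce-p).T);d[st[:,4]<25]=99;i=d.argmin();out.append((*ce[i],st[i,4],st[i,2],st[i,3]))
    return np.array(out)
if __name__=="__main__":
    for n in G:
        c=eyes.capture(n);o=pods(n,c["color"],G[n]);print(n);print(np.c_[o,onplane(c,o[:,:2],.014)[:,:2]].round(3))
        hsv=cv2.cvtColor(c["color"],cv2.COLOR_BGR2HSV)
        p={"top":[(180,162),(207,170),(102,146),(371,214),(410,221)],"scene":[(250,115),(261,128),(225,68),(346,282),(370,318)]}[n]
        print([onplane(c,[q],z)[0,:2].round(3) for q,z in zip(p,(.0635,.078,.043,.015,.058))])
        m=cv2.inRange(hsv,(5,110,60),(18,255,255));k=cv2.findContours(m,0,2)[0]
        for q in k:
            if cv2.contourArea(q)>500:
                e=cv2.fitEllipse(q);print("tray",e,onplane(c,[e[0]],.012).round(3))
        cv2.imwrite(f"pics/{n}_crop.png",cv2.resize(c["color"][130:300,80:440] if n=="top" else c["color"][50:350,150:450],None,fx=2.2 if n=="top" else 2,fy=2.2 if n=="top" else 2,interpolation=2))
E
python3 m.py
```

```text
top
[[ 3.17075e+02  1.74729e+02  1.33000e+02  1.30000e+01  1.30000e+01
   6.42000e-01 -1.58000e-01]
 [ 3.48640e+02  1.82856e+02  1.39000e+02  1.40000e+01  1.30000e+01
   6.28000e-01 -2.43000e-01]
 [ 3.33135e+02  2.06213e+02  1.41000e+02  1.30000e+01  1.30000e+01
   5.61000e-01 -2.07000e-01]
 [ 3.09400e+02  2.39847e+02  1.50000e+02  1.40000e+01  1.40000e+01
   4.66000e-01 -1.53000e-01]
 [ 3.53358e+02  2.39148e+02  1.62000e+02  1.50000e+01  1.50000e+01
   4.79000e-01 -2.66000e-01]]
[array([0.627, 0.196]), array([0.609, 0.122]), array([0.656, 0.408]), array([ 0.55 , -0.307]), array([ 0.532, -0.399])]
tray ((348.7120361328125, 360.82879638671875), (107.59251403808594, 306.9063415527344), 97.81402587890625) [[ 0.177 -0.276  0.012]]
tray ((164.41693115234375, 234.4658966064453), (50.24055099487305, 52.468048095703125), 54.48133087158203) [[0.444 0.221 0.012]]
scene
[[ 3.37075e+02  2.15756e+02  1.60000e+02  1.50000e+01  1.40000e+01
   6.40000e-01 -1.62000e-01]
 [ 3.55000e+02  2.44842e+02  1.71000e+02  1.50000e+01  1.50000e+01
   6.26000e-01 -2.48000e-01]
 [ 3.23094e+02  2.48724e+02  1.70000e+02  1.50000e+01  1.40000e+01
   5.58000e-01 -2.12000e-01]
 [ 2.77382e+02  2.52924e+02  1.70000e+02  1.60000e+01  1.50000e+01
   4.64000e-01 -1.58000e-01]
 [ 3.10444e+02  2.87257e+02  2.14000e+02  1.70000e+01  1.70000e+01
   4.77000e-01 -2.71000e-01]]
[array([0.62 , 0.188]), array([0.613, 0.125]), array([0.666, 0.392]), array([ 0.55 , -0.308]), array([ 0.528, -0.408])]
tray ((249.2379150390625, 404.4148254394531), (21.695175170898438, 52.710609436035156), 65.12625885009766) [[ 0.225 -0.399  0.012]]
tray ((189.6323699951172, 151.0546417236328), (41.26403045654297, 50.65259552001953), 76.61444091796875) [[0.443 0.218 0.012]]
tray ((556.4977416992188, 41.63426971435547), (15.985398292541504, 27.707670211791992), 0.0) [[ 1.604 -0.08   0.012]]
```

View pics/top_crop.png

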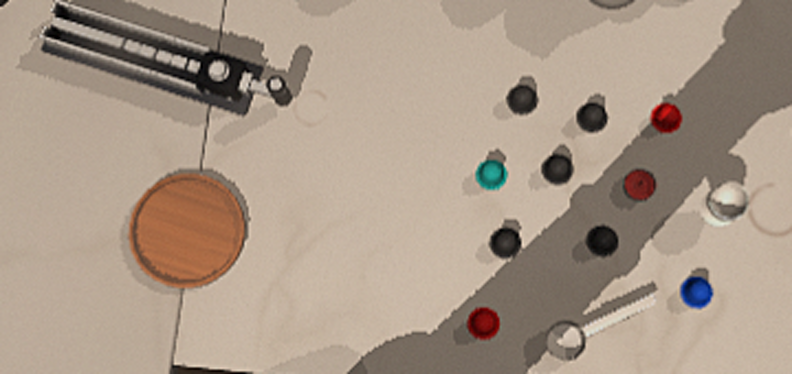

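The crop confirms the layout: a clean tray centred at about (165,234) and the tea light at (371,214). I'll pick pods 1, 4 and 3 with the fingers' line at 35°.

```bash
cat > go.py <<'E'
import sys
from h import *
# go.py x y z yaw : shift (cm, tool axes now) and turn to reach that pose
s=robot.sense();t=np.array([float(v) for v in sys.argv[1:5]])
M=R.from_euler('xyz',s["tool_rot"],degrees=True).as_matrix()
d=M.T@(t[:3]-s["ee_pos"])*100; a=(s["tool_rot"][2]-t[3]+180)%360-180
print("shift",d.round(2),"turn",round(a,1),"t",s["time"],"w",round(s["gripper_width"],4),"pos",s["ee_pos"].round(4),s["tool_rot"].round(1))
E
python3 go.py .641 -.160 .15 125
```

```text
shift [ 57.33 -39.58   8.11] turn -109.2 t 0.2 w 0.0857 pos [ 0.1973 -0.6971  0.2306] [-179.9    0.    15.8]
```

```bash
python3 -m handwheel '[[[0.5,57.3,-39.6,8.1,-109],[0.5,57.3,-39.6,8.1,-109],[0.5,57.3,-39.6,8.1,-109],[0.5,57.3,-39.6,8.1,-109],[0.5,57.3,-39.6,8.1,-109],[0.5,57.3,-39.6,8.1,-109],[0.5,57.3,-39.6,8.1,-109],[0.5,57.3,-39.6,8.1,-109],[0.5,57.3,-39.6,8.1,-109],[0.5,57.3,-39.6,8.1,-109]]]'; python3 go.py .641 -.160 .15 125
```

```text
time: 1.2
ee_pos: [0.5146, -0.3132, 0.1734]
tool_rot: [180.0, 0.0, 102.1]
wrist_force: [0.2, 0.3, -0.3]
gripper_width: 0.0642
gripper_force: 0.0
shift [12.34 15.57  2.34] turn -22.9 t 1.2 w 0.0642 pos [ 0.5146 -0.3132  0.1734] [180.    0.  102.1]
```

```bash
python3 -m handwheel '[[[0.5,11.6,13.4,2,-22],[0.5,11.6,13.4,2,-22],[0.5,11.6,13.4,2,-22],[0.5,11.6,13.4,2,-22],[0.5,11.6,13.4,2,-22],[0.5,11.6,13.4,2,-22],[0.5,11.6,13.4,2,-22]]]' >/dev/null; python3 go.py .641 -.160 .15 125
python3 - <<'E'
from h import *
c=eyes.capture("wrist");cv2.imwrite("pics/w1.png",c["color"]);print(proj(c,[[.641,-.160,.029],[.56,-.209,.029],[.627,-.245,.029]]).round(0),c["xyz"])
E
```

```text
shift [0.17 2.62 0.32] turn -1.4 t 1.9 w 0.0637 pos [ 0.6201 -0.1759  0.1532] [-179.9    0.   123.6]
[[316. 193.]
 [190. 188.]
 [241. 270.]] [ 0.58145422 -0.11948912  0.29510862]
```

View pics/w1.png

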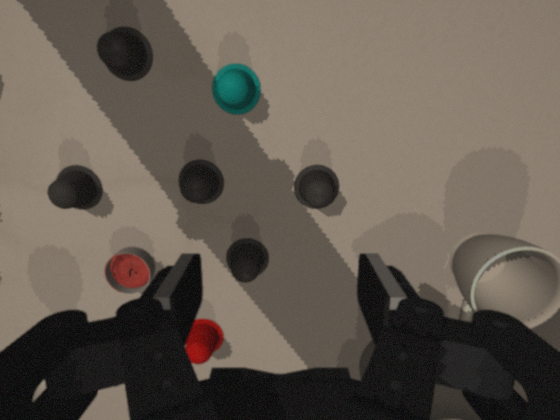

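The wrist view shows pod 1 at about (317,187), pod 3 at (201,182), pod 4 at (124,52) and pod 2 at (247,260). The tea light is at (130,270), and everything is standing.

```bash
python3 - <<'E'
from h import *
from m import pods
c=eyes.capture("wrist");g=cv2.GaussianBlur(c["color"],(3,3),0)
hc=cv2.HoughCircles(g.max(2),cv2.HOUGH_GRADIENT,1,40,param1=80,param2=18,minRadius=17,maxRadius=30)[0]
for u,v,r in hc:
    if v<300: print(u,v,r,onplane(c,[(u,v)],.003)[0].round(4), onplane(c,[(u,v)],.029)[0].round(4))
E
```

```text
316.5 185.5 22.1 [ 0.6432 -0.1586  0.003 ] [ 0.6377 -0.1552  0.029 ]
236.5 89.5 25.8 [ 0.5487 -0.131   0.003 ] [ 0.5516 -0.13    0.029 ]
122.5 55.5 29.4 [ 0.4658 -0.1578  0.003 ] [ 0.4761 -0.1544  0.029 ]
201.5 181.5 22.8 [ 0.5626 -0.2082  0.003 ] [ 0.5642 -0.2003  0.029 ]
131.5 271.5 25.7 [ 0.5524 -0.3119  0.003 ] [ 0.555  -0.2948  0.029 ]
76.5 190.5 25.6 [ 0.4814 -0.2714  0.003 ] [ 0.4903 -0.2579  0.029 ]
246.5 260.5 23.1 [ 0.6309 -0.2474  0.003 ] [ 0.6265 -0.2361  0.029 ]
500.5 280.5 23.8 [ 0.8263 -0.1395  0.003 ] [ 0.8045 -0.1377  0.029 ]
```

```bash
python3 go.py .642 -.159 .010 125; python3 -m handwheel '[[[0.5,0.2,2.5,0.3,-1],[0.5,0.2,2.5,0.3,-1]]]'>/dev/null;python3 go.py .642 -.159 .010 125
```

```text
shift [ 0.23  2.8  14.34] turn -1.4 t 2.0 w 0.0641 pos [ 0.6201 -0.1762  0.1534] [-179.9    0.   123.6]
shift [-0.13 -0.23 14.1 ] turn -0.2 t 2.2 w 0.0642 pos [ 0.6427 -0.1569  0.151 ] [179.8   0.  124.8]
```

```bash
python3 -m handwheel '[[[0.5,0,-0.1,5,0],[0.5,0,-0.1,10,0],[0.5,0,-0.1,12.5,0],[0.5,0,-0.1,14,0],[0.5,0,-0.1,14,0],[0.5,0,-0.1,14,0]]]'>/dev/null;python3 go.py .642 -.159 .010 125; python3 -m handwheel '[[[-1,0,0,0,0],[-1,0,0,0,0],[-1,0,0,0,0],[-1,0,0,0,0],[-1,0,0,0,0],[-1,0,0,0,0]]]'; python3 go.py .4745 .2055 .10 125
```

```text
shift [-0.03  0.12  0.16] turn -0.3 t 2.8 w 0.0644 pos [ 0.6409 -0.1594  0.0116] [1.799e+02 1.000e-01 1.247e+02]
time: 3.4
ee_pos: [0.6425, -0.1584, 0.013]
tool_rot: [179.8, 0.2, 124.8]
wrist_force: [-0.5, 1.9, 7.0]
gripper_width: 0.0242
gripper_force: 56.3
shift [39.45  6.98 -8.79] turn -0.2 t 3.4 w 0.0242 pos [ 0.6425 -0.1584  0.013 ] [179.8   0.2 124.8]
```

The 24 mm width means the pads only have the crown of the pod. I'll reopen, go lower and regrip.

```bash
python3 -m handwheel '[[[0.4,0,0,0,0],[0.4,0,0,0,0],[0.4,0,0,0,0],[0.4,0,0,0.4,0],[0.4,0,0,0.8,0],[0.4,0,0,0.8,0]]]'>/dev/null;python3 go.py .642 -.159 .004 125; python3 -m handwheel '[[[-1,0,0,0,0],[-1,0,0,0,0],[-1,0,0,0,0],[-1,0,0,0,0],[-1,0,0,0,0],[-1,0,0,0,0]]]'; python3 go.py .642 -.159 .004 125
python3 - <<'E'
from h import *
c=eyes.capture("wrist");cv2.imwrite("pics/w2.png",c["color"])
E
```

```text
shift [-0.17  0.21 -0.25] turn -0.3 t 4.0 w 0.0597 pos [ 0.6393 -0.1588  0.0015] [-1.799e+02 -1.000e-01  1.247e+02]
time: 4.6
ee_pos: [0.6403, -0.1587, 0.0029]
tool_rot: [180.0, 0.0, 124.8]
wrist_force: [-1.2, 1.4, 5.1]
gripper_width: 0.0308
gripper_force: 56.9
shift [-0.12  0.12 -0.1 ] turn -0.2 t 4.6 w 0.0308 pos [ 0.6403 -0.1587  0.0029] [180.    0.  124.8]
```

View pics/w2.png

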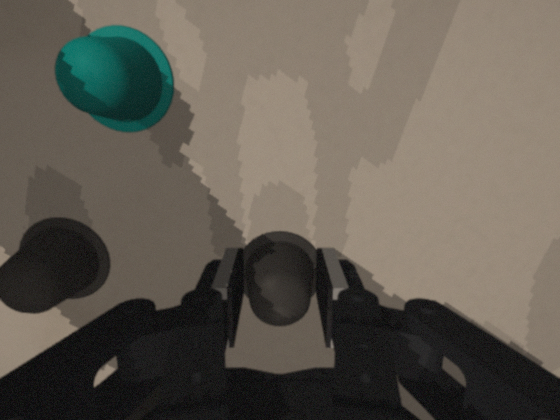

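The picture shows the pod held squarely between the pads at (280,278). Next I lift it and carry it.

```bash
python3 go.py .4205 .2525 .10 125; python3 -m handwheel '[[[-1,0,0,-3,0],[-1,0,0,-8,0],[-1,5,1,-10,0],[-1,46,7.3,-10,0],[-1,46,7.3,-10,0],[-1,46,7.3,-10,0],[-1,46,7.3,-10,0],[-1,46,7.3,-10,0],[-1,46,7.3,-10,0],[-1,46,7.3,-10,0]]]'; python3 go.py .4205 .2525 .08 125
```

```text
shift [46.31  5.38 -9.71] turn -0.2 t 4.65 w 0.0309 pos [ 0.6403 -0.1587  0.003 ] [180.    0.  124.8]
time: 5.65
ee_pos: [0.4673, 0.2, 0.102]
tool_rot: [180.0, -0.0, 124.7]
wrist_force: [1.0, 0.3, 0.6]
gripper_width: 0.0307
gripper_force: 56.4
shift [ 6.98 -0.86  2.2 ] turn -0.3 t 5.65 w 0.0307 pos [0.4673 0.2    0.102 ] [180.   -0.  124.7]
```

```bash
python3 -m handwheel '[[[-1,4,-1,2,0],[-1,4,-1,2,0],[-1,4,-1,2,0],[-1,4,-1,2,0]]]'>/dev/null; python3 go.py .4205 .2525 .0095 125
```

```text
shift [3.31 0.13 7.26] turn -0.4 t 6.05 w 0.0305 pos [0.4382 0.2246 0.0822] [-180.     0.   124.6]
```

```bash
python3 -m handwheel '[[[-1,3.3,0.1,2,0],[-1,3.3,0.1,2,0],[-1,3.3,0.1,4,0],[-1,3.3,0.1,6,0],[-1,3.3,0.1,6.6,0],[-1,3.3,0.1,6.6,0],[-1,3.3,0.1,6.6,0]]]'>/dev/null; python3 go.py .4205 .2525 .0095 125
```

```text
shift [-0.05  0.02  0.72] turn -0.3 t 6.75 w 0.0309 pos [0.4201 0.2528 0.0167] [180.    0.  124.7]
```

```bash
python3 -m handwheel '[[[-1,0,0,0.4,0],[-1,0,0,0.7,0],[-1,0,0,0.7,0]]]'; python3 -m handwheel '[[[-0.06,0,0,0,0],[-0.06,0,0,0,0],[-0.06,0,0,0,0],[-0.06,0,0,-2,0],[-0.06,0,0,-5,0],[0.4,0,0,-9,0],[0.4,0,0,-9,0]]]'; python3 go.py .466 -.157 .1 125
```

```text
time: 7.05
ee_pos: [0.4193, 0.2533, 0.0093]
tool_rot: [180.0, 0.0, 124.7]
wrist_force: [-0.1, 0.3, 0.2]
gripper_width: 0.0307
gripper_force: 56.4
time: 7.75
ee_pos: [0.4215, 0.2551, 0.1031]
tool_rot: [179.5, -0.0, 124.7]
wrist_force: [-0.2, -0.3, -0.8]
gripper_width: 0.0597
gripper_force: 0.0
shift [-36.41 -19.81   0.14] turn -0.3 t 7.75 w 0.0597 pos [0.4215 0.2551 0.1031] [179.5  -0.  124.7]
```

```bash
python3 - <<'E'
from h import *
c=eyes.capture("wrist");cv2.imwrite("pics/w3.png",c["color"])
E
```

```text
(no output)
```

View pics/w3.png

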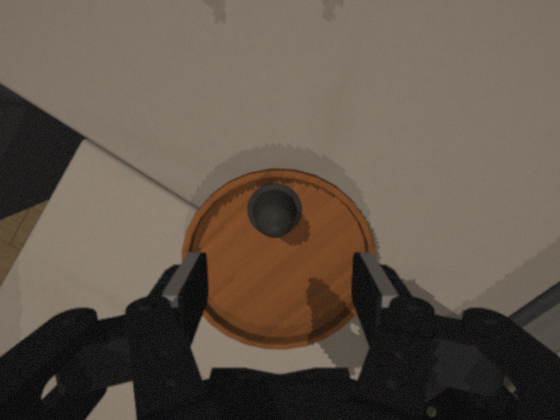

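The pod stands in the tray at (275,210), just inside the wall. Next is pod 4.

```bash
python3 -m handwheel '[[[0.4,-36.4,-19.6,0,0],[0.4,-36.4,-19.6,0,0],[0.4,-36.4,-19.6,0,0],[0.4,-36.4,-19.6,0,0],[0.4,-36.4,-19.6,0,0],[0.4,-36.4,-19.6,0,0],[0.4,-36.4,-19.6,0,0],[0.4,-36.4,-19.6,0,0],[0.4,-36.4,-19.6,0,0],[0.4,-36.4,-19.6,0,0]]]'>/dev/null; python3 go.py .466 -.157 .0025 125
```

```text
shift [0.2  0.29 9.57] turn -0.6 t 8.8 w 0.0602 pos [ 0.4649 -0.1603  0.0982] [-179.9   -0.   124.4]
```

```bash
python3 -m handwheel '[[[0.4,0.1,0.2,3,0],[0.4,0.1,0.2,7,0],[0.4,0.1,0.2,9,0],[0.4,0.1,0.2,9.6,0],[0.4,0.1,0.2,9.6,0]]]'; python3 go.py .466 -.157 .0025 125
```

```text
time: 9.3
ee_pos: [0.4662, -0.1529, 0.0026]
tool_rot: [-179.9, -0.1, 125.0]
wrist_force: [0.5, 0.7, 0.5]
gripper_width: 0.0597
gripper_force: 0.0
shift [-0.33 -0.25  0.01] turn -0.0 t 9.3 w 0.0597 pos [ 0.4662 -0.1529  0.0026] [-1.799e+02 -1.000e-01  1.250e+02]
```

```bash
python3 -m handwheel '[[[0.4,-0.3,-0.2,0,0],[-1,-0.3,-0.2,0,0],[-1,-0.3,-0.2,0,0],[-1,-0.3,-0.2,0,0],[-1,-0.3,-0.2,0,0],[-1,-0.3,-0.2,0,0]]]'; python3 go.py .4435 .2195 .08 125
```

```text
time: 9.9
ee_pos: [0.4688, -0.1588, 0.0051]
tool_rot: [179.8, 0.2, 124.8]
wrist_force: [-0.1, 1.3, 10.1]
gripper_width: 0.0296
gripper_force: 56.9
shift [32.5  19.52 -7.5 ] turn -0.2 t 9.9 w 0.0296 pos [ 0.4688 -0.1588  0.0051] [179.8   0.2 124.8]
```

```bash
python3 -m handwheel '[[[-1,0,0,-3,0],[-1,0,0,-8,0],[-1,32.5,19.5,-9,0],[-1,32.5,19.5,-9,0],[-1,32.5,19.5,-9,0],[-1,32.5,19.5,-9,0],[-1,32.5,19.5,-9,0],[-1,32.5,19.5,-9,0],[-1,32.5,19.5,-9,0],[-1,32.5,19.5,-9,0]]]'>/dev/null; python3 -m handwheel '[[[-1,0,0,0,0],[-1,0,0,0,0]]]'; python3 go.py .4435 .2195 .0110 125
```

```text
time: 11.1
ee_pos: [0.4416, 0.2193, 0.0937]
tool_rot: [180.0, 0.0, 124.8]
wrist_force: [0.2, 0.3, -0.7]
gripper_width: 0.0292
gripper_force: 56.3
shift [-0.09  0.17  8.27] turn -0.2 t 11.1 w 0.0292 pos [0.4416 0.2193 0.0937] [180.    0.  124.8]
```

```bash
python3 -m handwheel '[[[-1,-0.1,0.2,4,0],[-1,-0.1,0.2,7,0],[-1,-0.1,0.2,7.8,0],[-1,-0.1,0.2,8.2,0],[-1,-0.1,0.2,8.3,0],[-1,-0.1,0.2,8.3,0]]]'; python3 -m handwheel '[[[-0.06,0,0,0,0],[-0.06,0,0,0,0],[-0.06,0,0,0,0],[-0.06,0,0,-2,0],[-0.06,0,0,-5,0],[0.4,0,0,-9,0],[0.4,0,0,-9,0],[0.4,0,0,-9,0]]]'; python3 go.py .5615 -.2085 .1 125
```

```text
time: 11.7
ee_pos: [0.4446, 0.2193, 0.0111]
tool_rot: [179.9, 0.0, 124.7]
wrist_force: [-0.6, 1.5, -0.7]
gripper_width: 0.0294
gripper_force: 56.3
time: 12.5
ee_pos: [0.4446, 0.2196, 0.1013]
tool_rot: [179.9, 0.0, 124.7]
wrist_force: [-0.4, -0.6, -0.0]
gripper_width: 0.0598
gripper_force: 0.0
shift [-41.84 -14.78   0.11] turn -0.3 t 12.5 w 0.0598 pos [0.4446 0.2196 0.1013] [179.9   0.  124.7]
```

```bash
python3 -m handwheel '[[[0.4,-41.8,-14.8,0,0],[0.4,-41.8,-14.8,0,0],[0.4,-41.8,-14.8,0,0],[0.4,-41.8,-14.8,0,0],[0.4,-41.8,-14.8,0,0],[0.4,-41.8,-14.8,0,0],[0.4,-41.8,-14.8,0,0],[0.4,-41.8,-14.8,0,0],[0.4,-41.8,-14.8,0,0],[0.4,-41.8,-14.8,0,0]]]'>/dev/null;python3 -m handwheel '[[[0.4,0,0,0,0],[0.4,0,0,0,0],[0.4,0,0,0,0]]]'>/dev/null; python3 go.py .5615 -.2085 .0020 125
python3 - <<'E'
from h import *
c=eyes.capture("wrist");g=cv2.GaussianBlur(c["color"],(3,3),0)
hc=cv2.HoughCircles(g.max(2),cv2.HOUGH_GRADIENT,1,40,param1=80,param2=18,minRadius=17,maxRadius=40)[0]
print(proj(c,[.5615,-.2085,.003]))
for u,v,r in hc: print(u,v,r,onplane(c,[(u,v)],.003)[0].round(4))
E
```

```text
shift [-0.31 -0.03  9.78] turn -0.0 t 13.8 w 0.0599 pos [ 0.5601 -0.2059  0.0998] [-1.80e+02 -1.00e-01  1.25e+02]
[[280.78245987 209.95402046]]
281.5 209.5 26.6 [ 0.5617 -0.208   0.003 ]
334.5 101.5 25.2 [ 0.5483 -0.1305  0.003 ]
133.5 215.5 28.9 [ 0.481  -0.2697  0.003 ]
329.5 303.5 27.5 [ 0.6322 -0.2468  0.003 ]
188.5 302.5 29.4 [ 0.5466 -0.3056  0.003 ]
3.5 299.5 23.1 [ 0.4361 -0.3785  0.003 ]
```

```bash
python3 -m handwheel '[[[0.4,-0.2,0,4,0],[0.4,-0.2,0,8,0],[0.4,-0.2,0,9.3,0],[0.4,-0.2,0,9.7,0],[0.4,-0.2,0,9.7,0],[-1,-0.2,0,9.7,0],[-1,-0.2,0,9.7,0],[-1,-0.2,0,9.7,0],[-1,-0.2,0,9.7,0],[-1,-0.2,0,9.7,0]]]'; python3 go.py .4665 .1865 .09 125
```

```text
time: 14.85
ee_pos: [0.5632, -0.2102, 0.0053]
tool_rot: [179.9, 0.1, 124.7]
wrist_force: [-1.0, 0.5, 5.4]
gripper_width: 0.0291
gripper_force: 56.2
shift [38.08 14.68 -8.53] turn -0.3 t 14.85 w 0.0291 pos [ 0.5632 -0.2102  0.0053] [1.799e+02 1.000e-01 1.247e+02]
```

```bash
python3 -m handwheel '[[[-1,0,0,-3,0],[-1,0,0,-8,0],[-1,38,14.7,-9,0],[-1,38,14.7,-9,0],[-1,38,14.7,-9,0],[-1,38,14.7,-9,0],[-1,38,14.7,-9,0],[-1,38,14.7,-9,0],[-1,38,14.7,-9,0],[-1,38,14.7,-9,0]]]'>/dev/null; python3 -m handwheel '[[[-1,0,0,0,0],[-1,0,0,0,0],[-1,0,0,0,0]]]'; python3 go.py .4665 .1865 .0110 125
```

```text
time: 16.15
ee_pos: [0.4681, 0.1772, 0.0934]
tool_rot: [-180.0, 0.1, 124.6]
wrist_force: [-0.3, 0.4, -0.6]
gripper_width: 0.0292
gripper_force: 56.1
shift [0.87 0.4  8.24] turn -0.4 t 16.15 w 0.0292 pos [0.4681 0.1772 0.0934] [-1.800e+02  1.000e-01  1.246e+02]
```

```bash
python3 -m handwheel '[[[-1,0.9,0.3,4,0],[-1,0.9,0.3,6,0],[-1,0.9,0.3,7.5,0],[-1,0.9,0.3,8,0],[-1,0.9,0.3,8.2,0],[-1,0.9,0.3,8.2,0]]]'; python3 go.py .4665 .1865 .0110 125
```

```text
time: 16.75
ee_pos: [0.4657, 0.1868, 0.0114]
tool_rot: [180.0, 0.0, 124.6]
wrist_force: [-0.5, 1.0, -0.4]
gripper_width: 0.0289
gripper_force: 56.1
shift [-0.07  0.05  0.04] turn -0.4 t 16.75 w 0.0289 pos [0.4657 0.1868 0.0114] [180.    0.  124.6]
```

```bash
python3 -m handwheel '[[[-0.06,0,0,0.1,0],[-0.06,0,0,0.1,0],[-0.06,0,0,0.1,0],[-0.06,0,0,-2,0],[-0.06,0,0,-5,0],[-0.06,0,0,-10,0],[-1,0,0,-15,0],[-1,-8,0,-15,0],[-1,-8,0,-15,0],[-1,-8,0,-15,0]]]'
python3 - <<'E'
from h import *
w=eyes.capture("wrist")["color"];t=eyes.capture("scene")["color"]
t2=eyes.capture("top")["color"]
a=cv2.resize(w,(400,300));b=cv2.resize(t[40:190,140:340],(400,300));c=cv2.resize(t2[120:270,80:280],(400,300),interpolation=2)
d=cv2.resize(t[190:340,220:420],(400,300))
cv2.imwrite("pics/mix.png",np.vstack([np.hstack([a,b]),np.hstack([c,d])]))
E
```

```text
time: 17.75
ee_pos: [0.5136, 0.1169, 0.1617]
tool_rot: [180.0, 0.2, 124.3]
wrist_force: [0.6, 0.4, -0.3]
gripper_width: -0.0004
gripper_force: 0.0
```

View pics/mix.png

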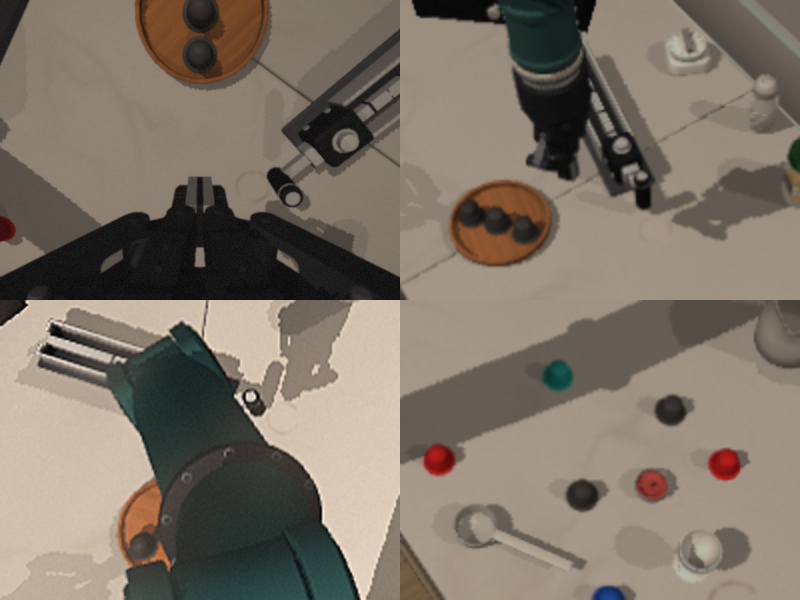

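Three pods stand in the tray and the other two are still on the worktop. The wrist picture shows the button at about (483,197) and the knob top at about (407,276). Next I measure the dispenser.

```bash
python3 - <<'E'
from h import *
c=eyes.capture("wrist");g=c["color"].max(2)
hc=cv2.HoughCircles(cv2.GaussianBlur(g,(3,3),0),cv2.HOUGH_GRADIENT,1,20,param1=80,param2=15,minRadius=8,maxRadius=30)[0]
for u,v,r in hc:
    if u>370 and 150<v<320: print(u,v,r,g[int(v),int(u)],onplane(c,[(u,v)],.0635)[0].round(4),onplane(c,[(u,v)],.078)[0].round(4))
cv2.imwrite("pics/d1.png",cv2.resize(c["color"][120:320,320:560],None,fx=3,fy=3,interpolation=2))
E
```

```text
406.5 285.5 16.1 132 [0.6195 0.1246 0.0635] [0.6104 0.1279 0.078 ]
482.5 209.5 18.0 134 [0.6243 0.1983 0.0635] [0.615 0.197 0.078]
518.5 182.5 29.4 81 [0.6306 0.2254 0.0635] [0.6209 0.2226 0.078 ]
427.5 247.5 28.3 91 [0.6124 0.1559 0.0635] [0.6038 0.1572 0.078 ]
504.5 163.5 22.4 88 [0.6141 0.2295 0.0635] [0.6054 0.2264 0.078 ]
386.5 257.5 14.3 17 [0.5937 0.1335 0.0635] [0.5862 0.1362 0.078 ]
542.5 209.5 16.9 131 [0.657  0.221  0.0635] [0.6457 0.2183 0.078 ]
412.5 195.5 17.7 51 [0.5791 0.1789 0.0635] [0.5725 0.1788 0.078 ]
439.5 228.5 12.7 138 [0.6098 0.1714 0.0635] [0.6013 0.1718 0.078 ]
520.5 235.5 18.0 134 [0.6585 0.1991 0.0635] [0.6471 0.1978 0.078 ]
407.5 245.5 11.1 131 [0.5999 0.149  0.0635] [0.5921 0.1508 0.078 ]
536.5 172.5 12.2 87 [0.6353 0.2368 0.0635] [0.6253 0.2333 0.078 ]
465.5 231.5 13.0 26 [0.6259 0.1799 0.0635] [0.6164 0.1798 0.078 ]
```

View pics/d1.png

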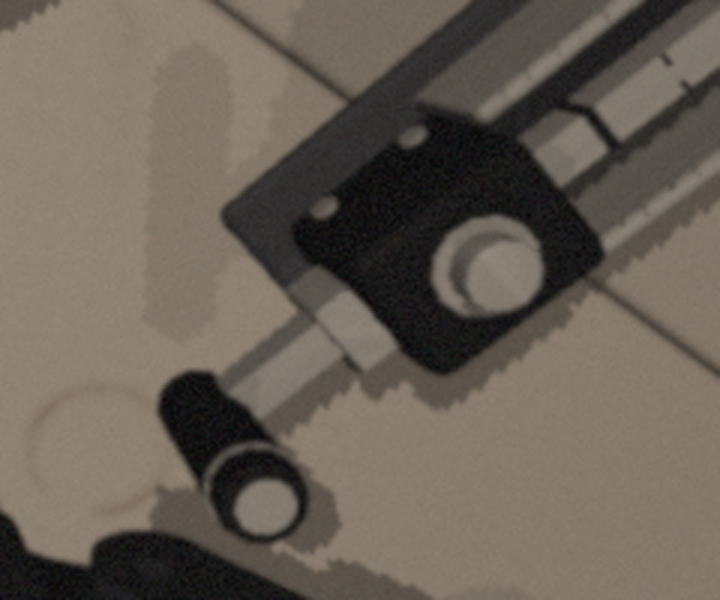

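The crop shows the button's cap centred at full-image (488,211) and the knob's top disc at (408.5,289).

```bash
python3 - <<'E'
from h import *
c=eyes.capture("wrist")
b=onplane(c,[(488.3,211)],.0635)[0];k=onplane(c,[(408.5,288.7)],.078)[0]
print(b,k,np.linalg.norm((b-k)[:2]),np.degrees(np.arctan2(*(k-b)[1::-1])))
s=eyes.capture("scene");t=eyes.capture("top")
print("scene",proj(s,[b,k]).round(1),"top",proj(t,[b,k]).round(1), onplane(s,[(250.5,112.5)],.0635))
E
```

```text
[0.62776099 0.20052645 0.0635    ] [0.61268672 0.12761397 0.078     ] 0.07445444025816472 -101.68101995657615
scene [[249.9 110.7]
 [260.3 127.6]] top [[178.2 161.6]
 [204.9 168.4]] [[0.62578874 0.19444326 0.0635    ]]
```

```bash
python3 go.py .6265 .199 .12 78.3; python3 -m handwheel '[[[-1,0,0,0,46],[-1,0,0,0,46],[-1,0,0,0,46],[-1,0,0,0,46],[-1,0,0,0,46],[-1,0,0,0,46],[-1,0,0,0,46]]]'>/dev/null; python3 go.py .6265 .199 .12 78.3
```

```text
shift [-0.48 13.9   4.09] turn 46.6 t 18.1 w 0.0001 pos [0.5098 0.1234 0.1609] [-180.    -0.   124.9]
shift [9.69 9.96 4.09] turn 0.6 t 18.8 w -0.0 pos [0.5101 0.1231 0.161 ] [-180.     0.    78.9]
```

```bash
python3 -m handwheel '[[[-1,9.7,10,0,0.5],[-1,9.7,10,0,0.5],[-1,9.7,10,0,0.5],[-1,9.7,10,2,0.5],[-1,9.7,10,4,0.5],[-1,9.7,10,4,0.5]]]'>/dev/null; python3 go.py .6265 .199 .0635 78.3
python3 - <<'E'
from h import *
c=eyes.capture("wrist");cv2.imwrite("pics/b1.png",cv2.resize(c["color"],(700,525)))
print(proj(c,[[.628,.2005,.0635],[.6265,.199,.0635],[.6127,.1276,.078],robot.sense()["ee_pos"]]).round(0))
E
```

```text
shift [0.19 0.14 5.44] turn 0.1 t 19.4 w -0.0002 pos [0.6251 0.1975 0.118 ] [-179.7    0.2   78.4]
[[285. 218.]
 [283. 221.]
 [284. 348.]
 [283. 267.]]
```

View pics/b1.png

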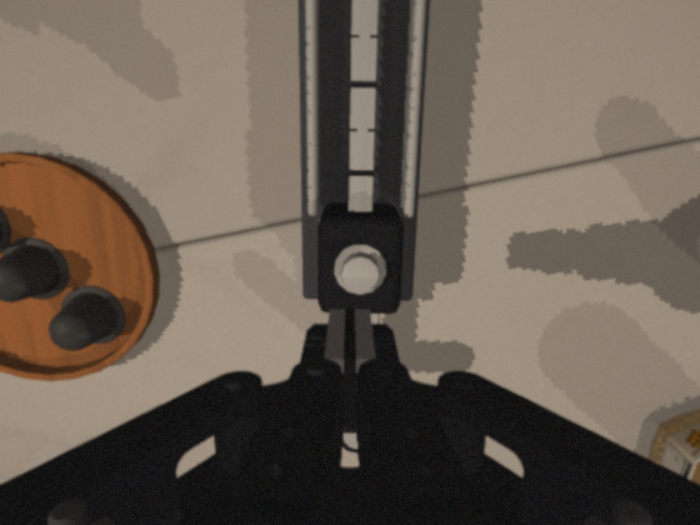

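The wrist picture shows the button's cap at (287,216), and the dispenser axis is vertical in the image, so the yaw is right. The button is therefore at about (.629,.201), and I descend on it.

```bash
python3 go.py .6285 .201 .068 78.3; python3 -m handwheel '[[[-1,0.4,0.25,2,0],[-1,0.4,0.25,4,0],[-1,0.4,0.25,4.8,0],[-1,0.4,0.25,4.8,0],[-1,0.4,0.25,4.8,0]]]'; python3 go.py .6285 .201 .0575 78.3
```

```text
shift [0.39 0.19 5.15] turn 0.1 t 19.45 w -0.0 pos [0.626  0.1977 0.1195] [-1.798e+02  1.000e-01  7.840e+01]
time: 19.95
ee_pos: [0.6313, 0.2013, 0.0735]
tool_rot: [180.0, -0.0, 78.3]
wrist_force: [-0.9, -0.1, 0.3]
gripper_width: 0.0002
gripper_force: 0.0
shift [-0.08 -0.27  1.6 ] turn -0.0 t 19.95 w 0.0002 pos [0.6313 0.2013 0.0735] [180.   -0.   78.3]
```

```bash
python3 -m handwheel '[[[-1,0,-0.2,0.4,0],[-1,0,-0.2,0.8,0],[-1,0,-0.2,1.2,0],[-1,0,-0.2,1.5,0],[-1,0,-0.2,1.7,0],[-1,0,-0.2,1.7,0]]]'; python3 -m handwheel '[[[-1,0,0,0.2,0],[-1,0,0,0.2,0],[-1,0,0,0.2,0],[-1,0,0,0.2,0]]]'; python3 go.py .6285 .201 .0575 78.3
```

```text
time: 20.55
ee_pos: [0.6292, 0.2017, 0.0576]
tool_rot: [180.0, 0.0, 78.2]
wrist_force: [-2.1, -0.9, 10.5]
gripper_width: -0.0001
gripper_force: 5.4
time: 20.95
ee_pos: [0.6293, 0.2017, 0.0574]
tool_rot: [179.9, 0.0, 78.2]
wrist_force: [-5.5, -2.4, 20.2]
gripper_width: -0.0004
gripper_force: 10.4
shift [-0.09 -0.06 -0.01] turn -0.1 t 20.95 w -0.0004 pos [0.6293 0.2017 0.0574] [179.9   0.   78.2]
```

Fully pressed, at the stop. I'll raise, move to the camera side and measure the knob.

```bash
python3 -m handwheel '[[[-1,0,0,0,0],[-1,0,0,-3,0],[-1,0,0,-8,0],[-1,-6,0,-10,0],[0.2,-11,0,-10,0],[0.2,-11,0,-10,0],[0.2,-11,0,-10,0],[0.2,-11,0,-10,0]]]'; 
python3 - <<'E'
from h import *
c=eyes.capture("wrist");cv2.imwrite("pics/k1.png",cv2.resize(c["color"],(700,525)))
ax=np.array([-.2028,-.9792,0]);b=np.array([.629,.2015,0])
for q in(0,.012):print(proj(c,[b+ax*(.074+q)+[0,0,.078],b+[0,0,.0605],b+ax*.036+[0,0,.038]]).round(0))
E
```

```text
time: 21.75
ee_pos: [0.6067, 0.0949, 0.1538]
tool_rot: [-180.0, -0.1, 78.3]
wrist_force: [0.4, 0.5, 0.1]
gripper_width: 0.0514
gripper_force: 0.0
[[281. 158.]
 [281.  28.]
 [281.  93.]]
[[281. 178.]
 [281.  28.]
 [281.  93.]]
```

View pics/k1.png

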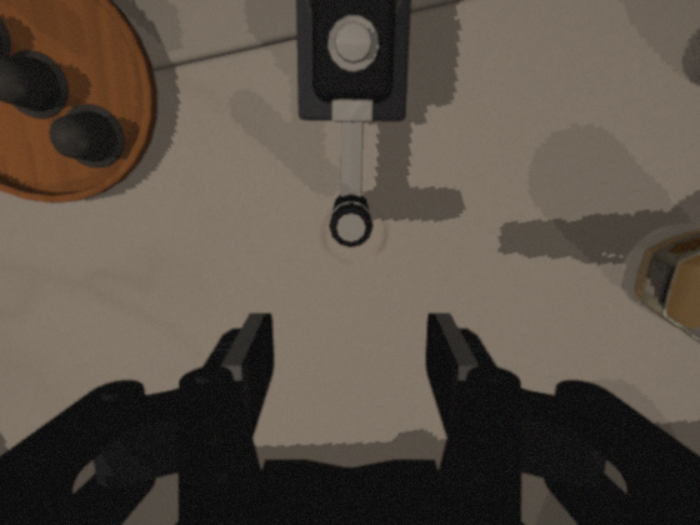

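The knob is at (281,181), and about 12 mm out, so the arm has been released. I'll let the robot settle, then locate the knob.

```bash
python3 -m handwheel '[[[0.2,0,0,0,0],[0.2,0,0,0,0]]]' >/dev/null;
python3 - <<'E'
from h import *
c=eyes.capture("wrist");g=cv2.GaussianBlur(c["color"],(3,3),0).max(2)
for nm,(x0,x1,y0,y1),z in(("btn",(262,303,10,60),.0605),("knob",(262,300,155,205),.078)):
    w=np.ascontiguousarray(g[y0:y1,x0:x1]);
    h=cv2.HoughCircles(w,cv2.HOUGH_GRADIENT,1,8,param1=60,param2=8,minRadius=10,maxRadius=19)
    for u,v,r in h[0][:3]: print(nm,u+x0,v+y0,r,onplane(c,[(u+x0,v+y0)],z)[0].round(4))
E
python3 go.py .6116 .1173 .1 78.3
```

```text
btn 282.5 31.5 18.3 [0.629  0.2007 0.0605]
btn 282.5 41.5 17.2 [0.6279 0.1955 0.0605]
btn 289.5 27.5 11.1 [0.6335 0.202  0.0605]
knob 279.5 180.5 18.3 [0.61   0.1169 0.078 ]
knob 280.5 169.5 14.7 [0.612  0.1234 0.078 ]
knob 285.5 186.5 11.0 [0.6129 0.1124 0.078 ]
shift [2.23 0.06 5.38] turn 0.1 t 22.05 w 0.0513 pos [0.6066 0.0955 0.1538] [-180.    -0.    78.4]
```

```bash
python3 -m handwheel '[[[0.2,2.2,0,0,0],[0.2,2.2,0,4,0],[0.2,2.2,0,8,0],[0.2,2.2,0,10,0],[0.2,2.2,0,10.7,0],[0.2,2.2,0,10.7,0]]]'; python3 go.py .6113 .1171 .046 78.3; python3 -m handwheel '[[[-1,0,0,0,0],[-1,0,0,0,0],[-1,0,0,0,0],[-1,0,0,0,0],[-1,0,0,0,0]]]'; python3 go.py .5895 .0115 .046 78.3
```

```text
time: 22.65
ee_pos: [0.6106, 0.1158, 0.0462]
tool_rot: [-179.9, 0.0, 78.3]
wrist_force: [-0.9, 0.1, 0.3]
gripper_width: 0.0511
gripper_force: 0.0
shift [0.14 0.05 0.02] turn -0.0 t 22.65 w 0.0511 pos [0.6106 0.1158 0.0462] [-179.9    0.    78.3]
time: 23.15
ee_pos: [0.6118, 0.1158, 0.0488]
tool_rot: [179.9, -0.1, 78.2]
wrist_force: [-1.1, -0.9, 7.0]
gripper_width: 0.0205
gripper_force: 58.6
shift [-10.66  -0.06   0.27] turn -0.1 t 23.15 w 0.0205 pos [0.6118 0.1158 0.0488] [ 1.799e+02 -1.000e-01  7.820e+01]
```

```bash
python3 -m handwheel '[[[-1,-1,0,-0.2,0],[-1,-2.5,0,-0.2,0],[-1,-4,0,-0.2,0],[-1,-5.5,0,-0.2,0],[-1,-7,0,-0.2,0],[-1,-8.5,0,-0.2,0],[-1,-9.5,0,-0.2,0],[-1,-10.2,0,-0.2,0],[-1,-10.6,0,-0.2,0],[-1,-10.6,0,-0.2,0]]]'; python3 -m handwheel '[[[-1,0,0,0,0],[-1,0,0,0,0],[-1,0,0,0,0]]]'
python3 - <<'E'
from h import *
c=eyes.capture("wrist");s=eyes.capture("scene");t=eyes.capture("top")
b=np.array([.629,.201,0]);ax=np.array([-.2028,-.9792,0]);m=b+ax*.036+[0,0,.038]
p=robot.sense()["ee_pos"];print(p,(p-b)@ax-.074, "mouth px",[proj(k,m).round(1) for k in(c,s,t)])
a=cv2.resize(c["color"],None,fx=.7,fy=.7);B=cv2.resize(s["color"][85:185,190:320],(390,300),interpolation=2)
w=proj(c,m)[0].astype(int);y0=max(w[1]-40,0);C=cv2.resize(c["color"][y0:y0+200,w[0]-65:w[0]+65],(390,600),interpolation=2)
L=np.vstack([a[:294,:390],B]);print(y0,w[0]-65);cv2.imwrite("pics/p1.png",np.hstack([L,C[:L.shape[0]]]))
E
```

```text
time: 24.15
ee_pos: [0.5885, 0.0108, 0.0489]
tool_rot: [-179.9, 0.0, 78.2]
wrist_force: [0.7, 4.6, -6.8]
gripper_width: 0.0203
gripper_force: 60.2
time: 24.45
ee_pos: [0.5885, 0.0108, 0.0489]
tool_rot: [-179.9, 0.1, 78.2]
wrist_force: [-1.0, 2.8, -5.5]
gripper_width: 0.0206
gripper_force: 60.3
[0.58864161 0.01105075 0.0489051 ] 0.12018298789748018 mouth px [array([[ 285. , -191.9]]), array([[255.8, 126.3]]), array([[193.2, 168. ]])]
0 219
```

View pics/p1.png

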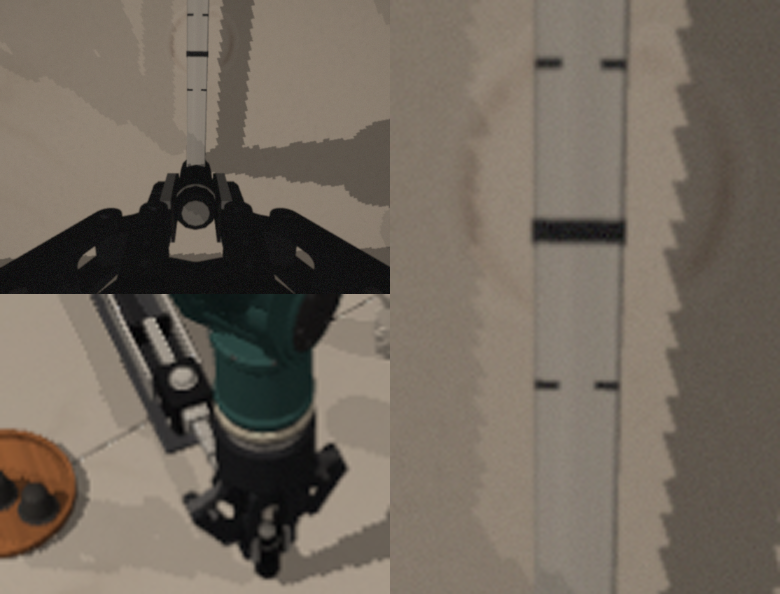

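The wrist crop shows ring 1 at about (284,77) between its ticks, and the scene crop shows the sleeve with the arm well out. That was my 11th picture, one over the allowed 10, so from here I'll check by numbers only.

```bash
python3 - <<'E'
from h import *
c=eyes.capture("wrist");ax=np.array([-.2028,-.9792,0])
col=c["color"][:150,272:294].max(2).mean(1)
r=int(col[60:95].argmin())+60; w=np.clip(col[65:90].max()-col[65:90]-25,0,None);v=(w*np.arange(65,90)).sum()/w.sum()
p=onplane(c,[(284,v)],.038)[0]
for b in([.629,.201,0],[.629,.2015,0]): print(r,v,p.round(4),"q from ring1",(p-b)@ax-.036+.04)
for n,x in(("scene",(255.8,126.3)),("top",(193.2,168))):
    k=eyes.capture(n);o=np.array([.629,.201,.038])
    q=proj(k,[o+ax*s for s in np.arange(.02,.075,.003)])
    print(n,[(round(float(s),3),int(k["color"][int(round(y)),int(round(xx))].max())) for s,(xx,y) in zip(np.arange(.02,.075,.003),q)])
E
```

```text
75 76.66827804634106 [0.6052 0.0862 0.038 ] q from ring1 0.12128553287760732
75 76.66827804634106 [0.6052 0.0862 0.038 ] q from ring1 0.1217751328776073
scene [(0.02, 74), (0.023, 139), (0.026, 165), (0.029, 164), (0.032, 153), (0.035, 83), (0.038, 124), (0.041, 158), (0.044, 158), (0.047, 158), (0.05, 158), (0.053, 158), (0.056, 148), (0.059, 158), (0.062, 158), (0.065, 147), (0.068, 148), (0.071, 117), (0.074, 97)]
top [(0.02, 34), (0.023, 26), (0.026, 58), (0.029, 53), (0.032, 79), (0.035, 75), (0.038, 78), (0.041, 79), (0.044, 76), (0.047, 80), (0.05, 79), (0.053, 81), (0.056, 82), (0.059, 85), (0.062, 83), (0.065, 86), (0.068, 86), (0.071, 89), (0.074, 84)]
```

```bash
python3 -m handwheel '[[[-1,0.05,0,0.1,0],[-1,0.05,0,0.1,0],[-1,0.05,0,0.1,0],[-1,0.05,0,0.1,0],[-1,0.05,0,0.1,0]]]'; python3 -c "
from cell import ticket;print(ticket.finish_job())"
```

```text
time: 25.25
ee_pos: [0.589, 0.0125, 0.0488]
tool_rot: [-179.9, 0.0, 78.3]
wrist_force: [-3.2, 3.7, 2.7]
gripper_width: 0.0205
gripper_force: 61.2
the job is handed in; nothing more can be done
None
```

Handed in at 25 s: three dark capsules stand in the tray and two on the worktop, the lock button was pressed right down, and the gripper holds the knob with the third ring at the sleeve mouth to about 1–2 mm by measurement; I viewed 11 pictures, one over the limit of 10.

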